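Clear and pop open the touch-latch flap of a parts cabinet

TASK

Open the wide flap on top of the low grey parts cabinet. First push the round metal tin that stands on it sideways with your fingertips, without gripping or lifting it, until the tin stands wholly on the fixed metal plate between the two flaps; only then press the wide flap down near its front edge until its push catch lets go, and let it spring ajar. Leave the narrow flap shut and everything else where it is.

Things in the scene. Friction and masses are not known exactly. Their poses are not given: they have to be found in the camera images.
- cabinet: Fixed low grey metal box, 190 deep (x), 450 wide (y), 100 mm high; origin under its centre, on the table; z up; its front (-x) faces the robot, turned up to 0.3 rad. Level top at 100 mm, along y: wide flap (-219 to -51 mm), fixed bright plate (-48 to +122), narrow flap (+126 to +218). Fixed rims as high as the top: 10 mm along the rear, 5 mm at both ends.
- plate_mid (a point): Middle of the upper face of the fixed metal plate (170 mm in y; in x from -95 mm to the rear rim); axes parallel to the cabinet's. A small jar stands on its rear +y corner.
- wide_flap (a joint): Angle of the wide flap (178 deep, 168 wide, 8 mm thick), hinged at its rear (+x) edge: 0 shut, level with the plate; positive as the front rises. Pressed near its front edge (2.5 to 5 N) it sinks to a stop at -0.043 rad, 6.5 mm down; the catch lets go at about -0.02 and does not hold again. Then, with the finger away, a spring lifts it to rest ajar at 0.35 rad (front edge 60 mm up).
- wide_flap_press (a point): Spot to press on the upper face of the wide flap: midway across its width, 155 mm in front of the hinge line and 23 mm behind the front edge. It moves with the flap. The tin's weight alone does not release the catch.
- narrow_flap (a joint): Angle of the narrow flap at the cabinet's +y end, which has the same catch; 0 shut. It is to stay shut.
- tin: Loose round bright metal tin, 62 mm across the lid and 60 mm across the body, 40 mm high, 0.09 to 0.16 kg, standing on the wide flap somewhere about its middle; origin at the centre of its underside, z up.
- jar: Bystander: small loose glass jar with a black cap, 36 mm across, 50 mm high, on the rear +y corner of the fixed plate; origin under its centre.
- spool: Bystander: loose metal spool, 60 mm across, 52 mm high, on the table beside the cabinet's -y end; origin under its centre.
- screwdriver: Bystander: loose screwdriver lying on the table in front of the cabinet.
- water: Bystander: clear plastic bottle, 64 mm across, 190 mm high, on the table to the left; origin under its centre.
- mug: Bystander: white mug, 76 mm across, 90 mm high, on the table to the left; origin under its centre.
- phone_stand: Bystander: red stand with a black phone, about 80 by 74 mm, 145 mm high, on the table to the right; origin under its centre.
- parts_tray: Bystander: open cardboard tray of small connectors, 120 by 160 mm, 35 mm high, on the table to the right; origin under its centre.
Things that resemble listed ones, but are neither listed nor needed, are in the scene too. Leave any black or pink look-alike of the tin alone.

How it is judged:
On the way, in this order (a step that is already met when the one before it is completed fails the run):
1. the tin stands wholly on the fixed plate while the wide flap is still shut (y of tin in the frame of plate_mid between -0.057 and 0.057 m and x of tin in the frame of plate_mid between -0.075 and 0.07 m and z of tin in the frame of plate_mid between -0.004 and 0.004 m and angle between tin's own z axis and vertical below 0.1 rad and linear speed of tin below 0.02 m/s and value of joint wide_flap below 0.03 rad), for 0.2 s.
2. the wide flap is pressed in (value of joint wide_flap below -0.01 rad).
3. the wide flap springs ajar (value of joint wide_flap above 0.2 rad), for 0.2 s.
At the end, for the whole second after the job is handed in: The tin stands upright and at rest on the fixed plate (its centre within 57 mm of the plate's middle across and 70 to 75 mm front to back), the wide flap rests ajar between 0.25 and 0.45 rad, the narrow flap is shut (below 0.03 rad) (y of tin in the frame of plate_mid between -0.057 and 0.057 m and x of tin in the frame of plate_mid between -0.075 and 0.07 m and z of tin in the frame of plate_mid between -0.004 and 0.004 m and angle between tin's own z axis and vertical below 0.1 rad and linear speed of tin below 0.02 m/s and value of joint wide_flap between 0.25 and 0.45 rad and velocity of joint wide_flap between -0.05 and 0.05 rad/s and value of joint narrow_flap below 0.03 rad); the robot touches nothing.
It fails at once if the tin is lifted more than 12 mm or drops off the cabinet top (z of tin in the frame of plate_mid above 0.012 m or z of tin in the frame of plate_mid below -0.02 m).
It fails at once if the tin is tipped over 0.4 rad (angle between tin's own z axis and vertical above 0.4 rad).
It fails at once if the tin is gripped or struck with more than 18 N (contact force between the fingers and tin above 18 N).
It fails at once if the narrow flap comes open (value of joint narrow_flap above 0.05 rad).
It fails at once if something else is moved more than 30 mm (distance of any of jar, spool, screwdriver, water, mug, phone_stand, parts_tray from where it was at the start of the episode above 0.03 m).
It also fails if it takes over 45 s, if anything falls off the work surface, if the arm or the gripper's body presses on something with over 40 N, if the wrist force passes 120 N, or if a joint passes its speed limit or range.

ROBOT

A 6-joint arm with a two-finger parallel gripper is mounted at the origin on the work surface. World frame = base frame: x ahead of the robot, y to its left, z up, the work surface at z = 0. Lengths are in m, angles in rad, forces in N, time in s.
With the tool pointing down it reaches from about 0.35 to 0.875 m from the base axis. Payload 4.2 kg.
Tool frame: the origin (TCP) lies midway between the tips of the shut fingers; the grasp point (between the pads) lies robot.grip_depth behind it (robot.grip_depth is the distance from the TCP to the grasp point, in m); z points along the fingers, y is the direction in which the jaws open and shut (so a half turn about z gives the same grasp; the last joint's range is limited). The gripper opens to 87 mm and grips with 3 to 60 N. Pads are 19 mm wide; open, the fingers measure 117 mm over their backs; the gripper's body (75 mm by 190 mm) begins 51 mm behind the grasp point.
Start: joints at [1.473, 0.385, 0.008, 0, -1.194, -0.259], TCP at [0.218, 0.586, 0.223] pointing down, gripper open.
Joint ranges: [-3.14, 3.14], [-1.21, 2.06], [-1.07, 1.41], [-3.16, 2.05], [-2.99, -0.16], [-3.1, 3.1]. Speed limits (rad/s): [2.79, 2.79, 3.14, 3.14, 3.14, 3.14].

INTERFACE

Orientations are given as a 3x3 rotation matrix whose columns are the frame's x, y, z axes.
In Python, from station import robot, vision gives the robot as it stands. The module is installed in compiled form; this text tells all that it offers.
- The arm moves only by the tool send_rows, never from a script. Its argument "plan" is one flat list of numbers, 5 for each row, row after row: the closure, from -1 (fully open) to 1 (shut), so that 0 is half open, then the shift along the world's x, y, z in cm, then the turn about the world's z in degrees. In form: [grip, x, y, z, spin, grip, x, y, z, spin, ...]. A call has 1 to 20 rows; each row shifts and turns the commanded pose from where the row before left it; what a row does not reach is not made up. A row lasts 1/10 s, in which the tool goes at most 50 mm and 8.59 degrees, less where a joint would pass 70% of its speed; a pose out of reach is approached as far as the arm can. A call is refused whole if a number of a shift passes 5 or a number of a turn 8.59, either way. A call with a gripper value outside its range is refused whole. The fingers move at their own pace and stop on an object; the grip force is fixed at half the most. Time passes only in rows, so rows that do not move let the fingers close. It gives the time, the measured TCP pose, the force and the opening at its end, in the units of the state.
- robot.state(): the state, without advancing time (a new reading comes with each control period).
- vision.capture(name): name is "scene" or "side" or "wrist"; returns the picture (420x560x3 uint8, red, green, blue); there is no depth.
- vision.camera_info(name): a dict with "K" (3x3 intrinsics, pixels), "R" (3x3) and "t" (3): a world point X has camera coordinates R X + t. Camera axes: x right, y down, z forward; pixel columns grow to the right and rows downward; lengths in m; the calibration is good to about 2 mm. A picture is of the moment at which its call begins: read the wrist's pose just before it. camera_info takes no time and is no camera call; for the wrist camera it gives the pose at the moment of the call.
- robot.job_done(): hands the job in, once; it reports no verdict.
The state is a dict: "time_s": time; "joint_positions": joint angles; "joint_velocities": joint speeds; "tau": joint torques, N m; "position": TCP position; "eef_rot": TCP orientation; "contact_force": force on the tool from outside, world axes, zero at the start; "ft_torque": the same for the moment, N m; "width": finger opening in m.
Only numpy, scipy, OpenCV 4.12 (cv2) and the standard library are available. Lean on these libraries where they do the work, as an engineer would, in place of code of your own. Each camera call takes 0.05 s, during which the arm holds its last target.

## Working session

There is one attempt and no reset: what is moved stays moved. The work goes in short steps, Python scripts to look and compute and a tool call to move; the robot and the scene stay as the last step left them, time stands still between calls to the robot, and variables do not carry over. Pictures are saved under pics/ and viewed, and the job is handed in when it is done.

Besides the shell and the picture viewer there is one more tool, called as name(argument=value, ...) on one line, values as JSON. send_rows: Moves the arm, as the interface text tells. Its arguments: {"type":"object","properties":{"plan":{"type":"array"}},"required":["plan"]}

```bash
mkdir -p pics; python3 - <<'E'
from station import robot, vision
import cv2,json
for n in ["scene","side"]:
    cv2.imwrite(f"pics/{n}0.png",cv2.cvtColor(vision.capture(n),cv2.COLOR_RGB2BGR))
    c=vision.camera_info(n); print(n,c)
s=robot.state();print(s['time_s'],s['position'],s['eef_rot'],s['width'],robot.grip_depth)
E
```

```text
scene {'K': array([[419.82854628,   0.        , 273.489352  ],
       [  0.        , 419.82854628, 226.48307287],
       [  0.        ,   0.        ,   1.        ]]), 'R': array([[ 0.08791199,  0.99608511, -0.00926989],
       [ 0.67886429, -0.0667199 , -0.73122618],
       [-0.728982  ,  0.05799055, -0.68207209]]), 't': array([-0.02555319, -0.33213813,  1.58288788])}
side {'K': array([[519.71099885,   0.        , 284.63333153],
       [  0.        , 519.71099885, 210.92523713],
       [  0.        ,   0.        ,   1.        ]]), 'R': array([[-0.95959449, -0.28129684,  0.00710696],
       [-0.18120932,  0.5984468 , -0.78040029],
       [ 0.215271  , -0.75015566, -0.62523986]]), 't': array([0.5531748 , 0.19937113, 1.48221087])}
0.1 [0.21811126 0.58514112 0.22157638] [[ 9.36963925e-01 -3.49425645e-01 -5.67182592e-04]
 [-3.49426084e-01 -9.36962064e-01 -1.87153166e-03]
 [ 1.22532587e-04  1.95174605e-03 -9.99998088e-01]] 0.08695866969575337 0.0187
```

View pics/scene0.png

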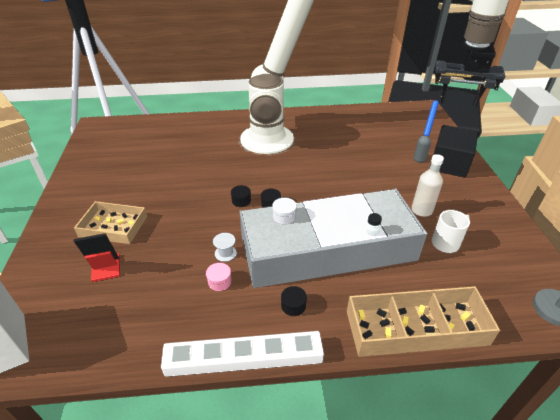

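View pics/side0.png

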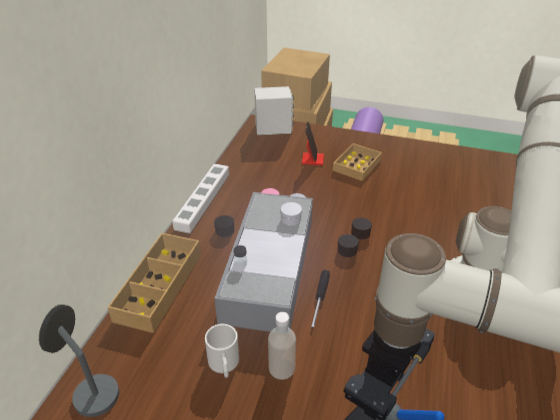

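The scene shows the cabinet with its wide flap at the left, the tin at about (285,211) and the bright plate at about (345,220). The jar is at (375,222) and the spool at (225,247). I'll enlarge crops to read the corners.

```bash
python3 - <<'E'
import cv2
a=cv2.imread("pics/scene0.png")[180:290,225:435]; cv2.imwrite("pics/sc.png",cv2.resize(a,None,fx=3.8,fy=3.8,interpolation=cv2.INTER_CUBIC))
a=cv2.imread("pics/side0.png")[185:330,210:330]; cv2.imwrite("pics/si.png",cv2.resize(a,None,fx=4,fy=4,interpolation=cv2.INTER_CUBIC))
E
```

```text
(no output)
```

View pics/sc.png

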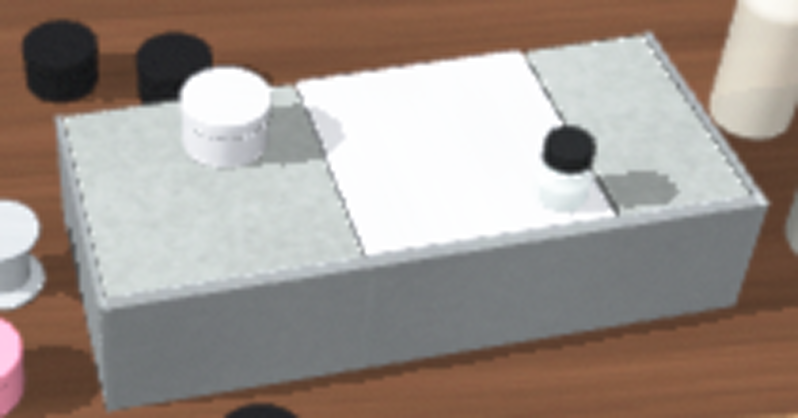

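View pics/si.png

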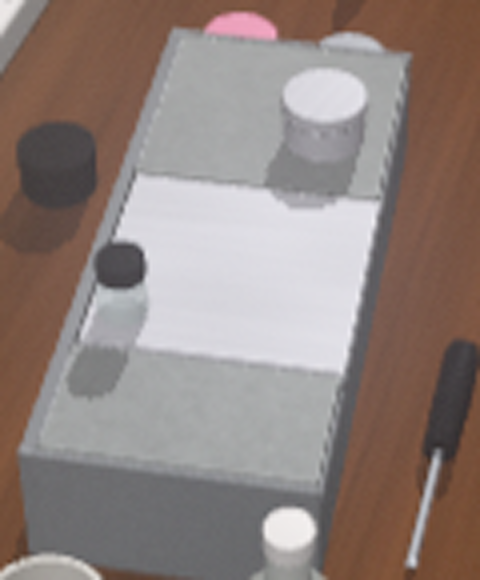

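```bash
cat > h.py <<'E'
from station import robot, vision
import numpy as np, cv2
def px2w(name,u,v,z,c=None):
    c=c or vision.camera_info(name)
    d=c['R'].T@np.linalg.solve(c['K'],[u,v,1.]); o=-c['R'].T@c['t']
    return (o+d*(z-o[2])/d[2])[:2]
def crop(u,v,f,ox,oy): return (u+.5)/f-.5+ox,(v+.5)/f-.5+oy
E
python3 - <<'E'
from h import *
from scipy.optimize import least_squares
L=np.array([[-.095,-.225],[-.095,.225],[.095,.225],[.095,-.225],[-.095,-.048],[-.095,.122],[.085,-.0495]])
A=[(58,118),(652,35),(768,203),(105,305),(297,80),(527,52),(362,255)]
B=[(411,55),(322,490),(22,452),(175,30),(381,199),(340,373),(137,175)]
P=np.array([px2w("scene",*crop(*a,3.8,225,180),.1) for a in A])
Q=np.array([px2w("side",*crop(*a,4,210,185),.1) for a in B])
def f(p,X=(P,Q)):
    c,s=np.cos(p[2]),np.sin(p[2]); W=L@np.array([[c,s],[-s,c]])+p[:2]
    return np.concatenate([(W-x).ravel() for x in X])
for X in [(P,),(Q,),(P,Q)]:
    r=least_squares(f,[.6,.1,0],args=(X,)); print(r.x,np.round(r.fun*1000,1))
t1=px2w("scene",*crop(227,97,3.8,225,180),.14);t2=px2w("side",*crop(324,97,4,210,185),.14)
j1=px2w("scene",*crop(569,148,3.8,225,180),.15);j2=px2w("side",*crop(121,265,4,210,185),.15)
p=r.x;c,s=np.cos(p[2]),np.sin(p[2])
for t in (t1,t2,j1,j2): print(t,np.array([[c,s],[-s,c]])@(t-p[:2]))
np.save("cab.npy",p)
E
```

```text
[0.58925135 0.12305666 0.11084556] [-4.  -0.9 -2.7  2.2  2.5  1.2  3.3 -3.9  1.5  1.4 -2.  -2.7  1.5  2.7]
[0.58682573 0.1223161  0.11965439] [-0.4 -1.9 -0.4  2.8  1.   1.4  2.3 -1.7 -1.2  3.1 -3.8 -1.3  2.4 -2.4]
[0.58803869 0.12268636 0.11525031] [-4.2 -1.6 -4.9  1.3  0.2  1.2  3.1 -3.7  0.5  0.6 -3.7 -3.6  0.4  2.7
 -0.2 -1.2  1.8  3.7  3.3  1.5  2.6 -1.8 -0.2  3.9 -2.1 -0.4  3.5 -2.5]
[0.55982674 0.0056339 ] [-0.04148528 -0.1130317 ]
[0.55699674 0.00813275] [-0.04400915 -0.11022399]
[0.64377894 0.2172203 ] [0.06624143 0.08749693]
[0.63229138 0.22779095] [0.05604566 0.09931847]
```

send_rows(plan=[0.08,0,0,4,0,0.08,0,0,4,0,0.08,2.3,-4.3,0,-4.2,0.08,2.3,-4.3,0,-4.2,0.08,2.3,-4.3,0,-4.2,0.08,2.3,-4.3,0,-4.2,0.08,2.3,-4.3,0,-4.2,0.08,2.3,-4.3,0,-4.2,0.08,2.3,-4.3,0,-4.2,0.08,2.3,-4.3,0,-4.2,0.08,2.3,-4.3,0,-4.2,0.08,2.3,-4.3,0,-4.2,0.08,2.3,-4.3,0,-4.2,0.08,2.3,-4.3,0,-4.2,0.08,2.3,-4.3,0,-4.2,0.08,2.3,-4.3,0,-4.2,0.08,2.3,-4.3,0,-4.2,0.08,0,0,0,0,0.08,0,0,0,0])

```text
time_s: 2.0
position: [0.5631, -0.0604, 0.3014]
eef_rot: [[0.112, -0.994, -0.002], [-0.994, -0.112, 0.0], [-0.0, 0.002, -1.0]]
contact_force: [0.3, 0.3, 0.9]
width: 0.0399
```

```bash
python3 - <<'E'
from h import *
c=vision.camera_info("wrist"); np.savez("w1.npz",**c)
cv2.imwrite("pics/w1.png",cv2.cvtColor(vision.capture("wrist"),cv2.COLOR_RGB2BGR)); print(c)
E
```

```text
{'K': array([[302.26886707,   0.        , 283.98302397],
       [  0.        , 302.26886707, 206.48518702],
       [  0.        ,   0.        ,   1.        ]]), 'R': array([[-0.99360756, -0.11280887,  0.00426362],
       [-0.10761849,  0.95794503,  0.26600674],
       [-0.03409224,  0.26384746, -0.96396174]]), 't': array([0.55067468, 0.06417424, 0.50027179])}
```

View pics/w1.png

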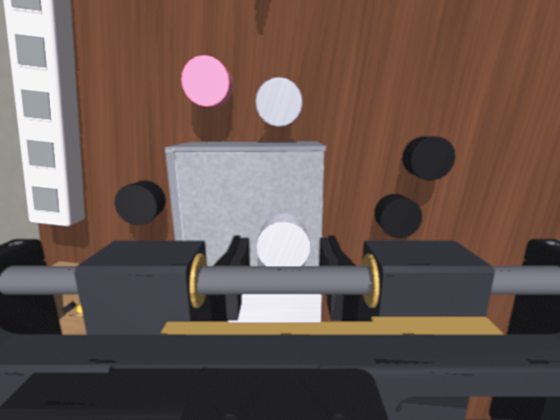

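The wrist view shows the tin lid at about (284,246). The cabinet's -y end runs from (169,149) to (326,146), and the spool is at (279,102).

```bash
python3 - <<'E'
from h import *
c=dict(np.load("w1.npz")); p=np.load("cab.npy"); C,s=np.cos(p[2]),np.sin(p[2])
for u,v,z in [(284,246,.14),(169,149,.1),(326,146,.1),(279,102,.052)]:
    t=px2w("",u,v,z,c); print(t,np.array([[C,s],[-s,C]])@(t-p[:2]))
E
```

```text
[0.55436448 0.00382364] [-0.04711947 -0.11420182]
[ 0.70120474 -0.08686897] [ 0.08831742 -0.22117871]
[ 0.51734061 -0.11119288] [-0.09712409 -0.22419774]
[ 0.57869804 -0.15680324] [-0.04141869 -0.27656135]
```

send_rows(plan=[0.08,0.15,-0.6,-4,0,0.08,0,0,-4,0,0.08,0,0,-4,0,0.08,0,0,-3,0,0.08,0,0,-2,0,0.08,0,0,-1.2,0,0.08,0,0,-0.6,0,0.08,0,0,0,0,0.08,0,0,0,0])

```text
time_s: 2.95
position: [0.5656, -0.065, 0.1158]
eef_rot: [[0.115, -0.993, 0.002], [-0.993, -0.115, 0.0], [0.0, -0.002, -1.0]]
contact_force: [-0.0, -0.8, 0.5]
width: 0.0402
```

send_rows(plan=[0.08,0,0,-0.3,0,0.08,-0.11,1,0,0,0.08,-0.11,1,0,0,0.08,-0.06,0.5,0,0,0.08,-0.06,0.5,0,0,0.08,-0.06,0.5,0,0,0.08,-0.06,0.5,0,0,0.08,-0.06,0.5,0,0,0.08,-0.06,0.5,0,0,0.08,-0.06,0.5,0,0,0.08,-0.06,0.5,0,0,0.08,-0.06,0.5,0,0,0.08,0,0,0,0])

```text
time_s: 4.25
position: [0.5571, 0.0003, 0.1115]
eef_rot: [[0.115, -0.993, 0.0], [-0.993, -0.115, 0.0], [-0.0, -0.0, -1.0]]
contact_force: [-0.7, -0.2, -0.5]
width: 0.0395
```

```bash
python3 - <<'E'
from h import *
for n in ["scene","side"]:
    cv2.imwrite(f"pics/{n}1.png",cv2.cvtColor(vision.capture(n),cv2.COLOR_RGB2BGR))
a=cv2.imread("pics/scene1.png")[130:290,225:435]; b=cv2.imread("pics/side1.png")[170:330,200:400]
cv2.imwrite("pics/c1.png",np.hstack([cv2.resize(a,(395,301)),cv2.resize(b,(395,301))]))
E
```

```text
(no output)
```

View pics/c1.png

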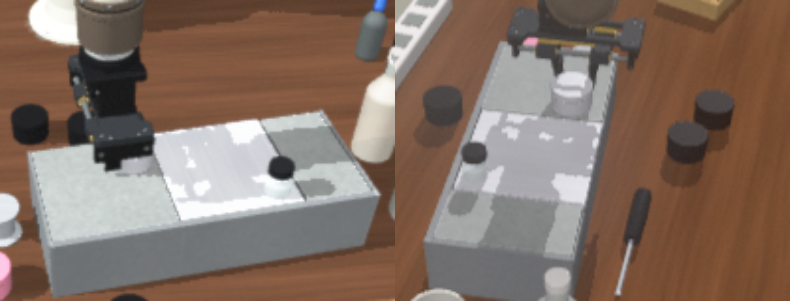

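The tin is upright and cradled between the fingertips, about 20 mm short of the plate edge. I'll keep pushing.

send_rows(plan=[0.08,-0.06,0.5,0,0,0.08,-0.07,0.6,0,0,0.08,-0.07,0.6,0,0,0.08,-0.07,0.6,0,0,0.08,-0.07,0.6,0,0,0.08,-0.07,0.6,0,0,0.08,-0.07,0.6,0,0,0.08,-0.07,0.6,0,0,0.08,-0.07,0.6,0,0,0.08,-0.07,0.6,0,0,0.08,-0.07,0.6,0,0,0.08,-0.07,0.6,0,0,0.08,-0.07,0.6,0,0,0.08,-0.07,0.6,0,0,0.08,-0.07,0.6,0,0,0.08,-0.07,0.6,0,0,0.08,-0.06,0.5,0,0,0.08,-0.05,0.4,0,0,0.08,-0.02,0.2,0,0,0.08,0,0,0,0])

```text
time_s: 6.35
position: [0.5448, 0.106, 0.1116]
eef_rot: [[0.115, -0.993, 0.0], [-0.993, -0.115, 0.0], [-0.0, -0.0, -1.0]]
contact_force: [-0.3, -0.9, 0.6]
width: 0.0401
```

send_rows(plan=[0.08,0.1,-1,0,0,0.08,0.23,-2,0,0,0.08,0.23,-2,0,0,0.08,0.23,-2,2,0,0.08,0,0,4,0,0.08,0,-3,4,0,0.08,0,-3,4,0,0.08,0,0,0,0,0.08,0,0,0,0])

```text
time_s: 7.25
position: [0.5527, -0.0255, 0.2526]
eef_rot: [[0.112, -0.994, 0.002], [-0.994, -0.112, 0.001], [-0.001, -0.003, -1.0]]
contact_force: [0.2, 0.9, -0.7]
width: 0.0401
```

```bash
python3 - <<'E'
from h import *
for n in ["scene","side"]:
    cv2.imwrite(f"pics/{n}2.png",cv2.cvtColor(vision.capture(n),cv2.COLOR_RGB2BGR))
a=cv2.imread("pics/scene2.png")[180:280,300:435]; b=cv2.imread("pics/side2.png")[220:320,200:335]
cv2.imwrite("pics/c2.png",np.vstack([cv2.resize(a,None,fx=3,fy=3,interpolation=2),cv2.resize(b,None,fx=3,fy=3,interpolation=2)]))
E
```

```text
(no output)
```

View pics/c2.png

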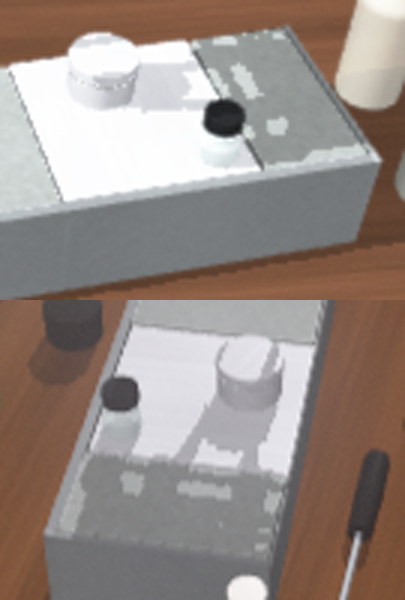

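```bash
python3 - <<'E'
from h import *
p=np.load("cab.npy"); C,s=np.cos(p[2]),np.sin(p[2])
for n,a in (("scene",crop(104,56,3,300,180)),("side",crop(251,57,3,200,220))):
    t=px2w(n,*a,.14); print(t,np.array([[C,s],[-s,C]])@(t-p[:2])-[-.005,.037])
# press point: hinge at x=+0.083 or so
for x,y in [(-.072,-.135)]: print(p[0]+C*x-s*y,p[1]+s*x+C*y)
E
```

```text
[0.54522911 0.13858584] [-0.03569721 -0.0162831 ]
[0.54054304 0.13859835] [-0.04035076 -0.01573179]
0.5320407053348737 -0.01969771500456488
```

Both cameras put the tin at about (-38, -16) mm from the plate's middle, upright and well inside the limits. Next I'll shut the fingers and move over the press spot.

send_rows(plan=[1,-1.8,0.6,0,0,1,0,0,-3,0,1,0,0,-4,0,1,0,0,-3,0,1,0,0,-2,0,1,0,0,-1.5,0,1,0,0,-0.7,0,1,0,0,0,0,1,0,0,0,0])

```text
time_s: 8.25
position: [0.5349, -0.0181, 0.1097]
eef_rot: [[0.115, -0.993, 0.0], [-0.993, -0.115, -0.0], [0.0, -0.0, -1.0]]
contact_force: [-0.3, 0.2, 0.1]
width: 0.0004
```

send_rows(plan=[1,0,0,-0.4,0,1,0,0,-0.4,0,1,0,0,-0.2,0,1,0,0,-0.2,0,1,0,0,-0.2,0,1,0,0,0,0])

```text
time_s: 8.85
position: [0.5347, -0.0183, 0.0956]
eef_rot: [[0.114, -0.993, 0.0], [-0.993, -0.114, 0.0], [-0.0, -0.0, -1.0]]
contact_force: [-1.3, 0.9, 3.8]
width: -0.0
```

send_rows(plan=[1,0,0,-0.1,0,1,0,0,0,0,1,0,0,2,0,1,0,0,4,0,1,0,0,4,0,1,0,0,4,0,1,-1,-2,3,0,1,-1,-3,0,0,1,-1,-4,0,0,1,-1,-4,0,0,1,-1,-4,0,0,1,0,0,0,0,1,0,0,0,0,1,0,0,0,0,1,0,0,0,0])

```text
time_s: 10.35
position: [0.485, -0.1875, 0.2644]
eef_rot: [[0.116, -0.993, -0.0], [-0.993, -0.116, 0.0], [-0.0, 0.0, -1.0]]
contact_force: [0.6, 0.5, 0.5]
width: 0.0009
```

```bash
python3 - <<'E'
from h import *
for n in ["scene","side"]:
    cv2.imwrite(f"pics/{n}3.png",cv2.cvtColor(vision.capture(n),cv2.COLOR_RGB2BGR))
a=cv2.imread("pics/scene3.png")[130:290,215:435]; b=cv2.imread("pics/side3.png")[170:330,190:410]
cv2.imwrite("pics/c3.png",np.hstack([cv2.resize(a,(400,291)),cv2.resize(b,(400,291))]))
E
```

```text
(no output)
```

View pics/c3.png

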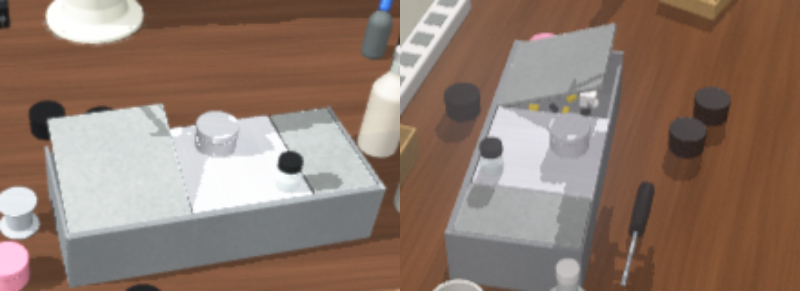

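View pics/scene3.png

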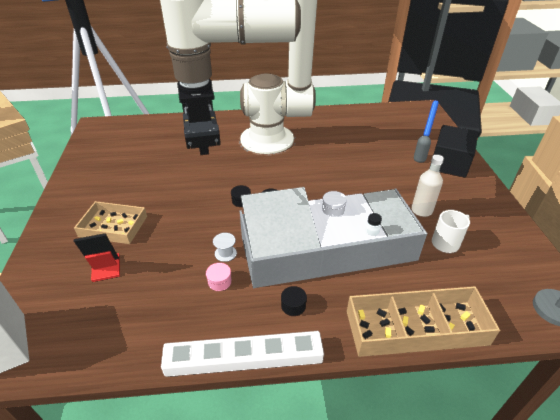

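The wide flap stands ajar and the tin is on the plate at (334,204). The narrow flap is shut and nothing else has moved. I'll let it settle briefly, then hand in.

send_rows(plan=[1,0,0,0,0,1,0,0,0,0,1,0,0,0,0,1,0,0,0,0,1,0,0,0,0,1,0,0,0,0,1,0,0,0,0,1,0,0,0,0])

```text
time_s: 11.25
position: [0.4846, -0.1884, 0.2645]
eef_rot: [[0.114, -0.993, -0.0], [-0.993, -0.114, 0.0], [-0.0, 0.0, -1.0]]
contact_force: [-0.8, -0.1, 0.3]
width: 0.0002
```

```bash
python3 - <<'E'
from h import *
a=vision.capture("side"); b=cv2.imread("pics/side3.png")[:,:,::-1]
print(cv2.absdiff(a,np.ascontiguousarray(b)).max(axis=2)[170:330,190:330].max())
print(robot.job_done())
E
```

```text
42
the job is handed in; nothing more can be done
None
```

The wide flap is open and the tin stands on the fixed plate. I handed the job in at about 11 s of robot time; no verdict is reported.

- **Tin:** I pushed it sideways about 130 mm with two partly open fingertips, without gripping or lifting it. After I backed off, both cameras put it about 38 mm in front of the plate's middle and 16 mm to its -y side, upright and well inside the limits.
- **Flap:** I pressed it near its front edge with shut fingers. The tip went to about 95 mm and read 3.8 N, then I pressed 1 mm further and withdrew.
- **Last pictures:** the wide flap is ajar, the tin is upright on the plate, the narrow flap is shut and the bystanders look unmoved. The arm was clear of everything. I judged the flap's angle by eye and did not measure it.
- **One check did not come out clean:** I compared two side pictures about 0.9 s apart just before handing in. They differed by up to 42 grey levels at some pixel around the cabinet. I put this down to image noise or shadow edges but did not look into it, so it does not prove everything was at rest.

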